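Clear the specimen stack and the scraper at the polishing bench

ROBOT

A 7-joint arm with a two-finger parallel gripper is mounted at the origin on the work surface. World frame = base frame: x ahead of the robot, y to its left, z up, the work surface at z = 0. Lengths are in m, angles in rad, forces in N, time in s.
With the tool pointing down it reaches from about 0.425 to 0.875 m from the base axis. Payload 4.7 kg.
Tool frame: the origin (TCP) lies at the very end of the fingers, on their centre line; the grasp point (between the pads) lies arm.hold_point_z behind it (arm.hold_point_z is the distance from the TCP to the grasp point, in m); z points along the fingers, y is the direction in which the jaws open and shut (so a half turn about z gives the same grasp; the last joint's range is limited). The gripper opens to 87 mm and grips with 3 to 60 N. Pads are 19 mm wide; open, the fingers measure 117 mm over their backs; the gripper's body (75 mm by 190 mm) begins 51 mm behind the grasp point.
Start: joints at [-1.236, 0.321, -0.07, 1.45, 0.023, 1.371, -0.057], TCP at [0.205, 0.617, 0.223] pointing down, gripper open.
Joint ranges: [-2.86, 2.86], [-0.3, 2.09], [-1.38, 1.24], [0.06, 2.45], [-1.56, 4.7], [0.09, 2.05], [-2.69, 2.69]. Speed limits (rad/s): [2.57, 2.57, 3.14, 3.14, 3.14, 3.14, 3.14].

INTERFACE

Orientations are given as a rotation vector (axis times angle).
In Python, from cell import arm, capture, camera_info, nets gives the robot as it stands.
- The arm moves only by the shell command python3 -m pendant 'ROWS' [OPENING] [FORCE]. ROWS is JSON, a list of rows, each a list of 2 entries, a list of its own where there are three numbers: the shift along the world's x, y, z in m, then the turn about the world's z in rad. In form: [[[x, y, z], yaw], ...]. A call has 1 to 20 rows; each row is the pose to reach, as a shift and turn from the pose commanded when the call began; what a row does not reach only later rows make up. A row lasts 1/8 s, in which the tool goes at most 62.5 mm and 10.7 degrees, less where a joint would pass 70% of its speed; a pose out of reach is approached as far as the arm can. A call with a gripper value outside its range is refused whole. OPENING is the closure, from 0 (fully open) to 1 (shut), set as the call begins (- or left out, the last holds). The fingers move at their own pace and stop on an object; FORCE is the grip in N (left out, the last holds). Time passes only in rows, so rows that repeat a pose let the fingers close. It gives the time, the measured TCP pose, the force and the opening at its end, in the units of the state.
- arm.get_state(): the state, without advancing time (a new reading comes with each control period).
- capture(name): name is "side" or "top" or "wrist"; returns the picture (480x640x3 uint8, red, green, blue); there is no depth.
- camera_info(name): a dict with "vfov" (degrees; the focal length in pixels is half the picture's height over the tangent of half this angle, whatever the lens; pixels are square), "cx", "cy" (the principal point, pixels), "pose" (4x4, takes a point from camera to world coordinates); the wrist camera has in their place "mount" (4x4, takes a point from camera to tool coordinates, whose origin is the TCP and whose axes are the flange's). Camera axes: x right, y down, z forward; pixel columns grow to the right and rows downward; lengths in m; the calibration is good to about 2 mm. A picture is of the moment at which its call begins: read the wrist's pose just before it. camera_info takes no time and is no camera call.
- arm.job_done(): hands the job in, once; it reports no verdict.
Trained networks look in the newest picture that a camera, given by its name, has taken for a name from the list of things; names that differ only in an ending like _2 or _b are one class to them, and where a whole thing is asked for, a point or a joint stands for the part that bears it (a point fixed in the world has none). Each returns a list of dicts, best first, with "conf" (0 to 1); they miss things now and then, are a little off and sometimes report something else, mostly with a low value. They report only what shows in the picture. A call takes as long as a camera call. They do not tell look-alikes from the thing itself.
- nets.look_for(label, camera): "pixel" ([column, row] in pixels, amid what is visible of it).
The state is a dict: "clock": time; "joint_pos": joint angles; "qd": joint speeds; "tau": joint torques, N m; "eef_pos": TCP position; "ee_rot": TCP orientation; "wrist_force": force on the tool from outside, world axes, zero at the start; "ft_torque": the same for the moment, N m; "opening": opening from 0.0 (shut) to 1.0 (fully open).
Only numpy, scipy, OpenCV 4.12 (cv2) and the standard library are available. Lean on these libraries where they do the work, as an engineer would, in place of code of your own. Each camera call takes 0.05 s, during which the arm holds its last target.

TASK

The polishing is finished: take the stack of three mounted specimens apart and set each one in the aluminium block whose recess fits its shape and size, polished face up and flat on the floor of the recess, without ever tipping one over. Lay the scraper in its cut-out in the grey tray so that it lies flat in the pocket, and leave the jar and the cup where they stand.

Things in the scene. Friction and masses are not known exactly. Their poses are not given: they have to be found in the camera images.
- square_mount_mid (a point): Square block of black resin with two bright steel strips near two edges of its polished top, 56 x 56 mm and 26 mm high, about 200 g; at the start it is the lowest of the stack of three, standing on a cork mat 4 mm thick. The point is the centre of the block, half-way up; z is up, x and y run square to its sides.
- round_mount_mid (a point): Round white resin puck with a dark steel disc in its top, 44 mm across and 24 mm high, about 90 g; at the start it lies on the square block, as the middle one of the stack. The point is its centre, half-way up; z is up.
- small_mount_mid (a point): Small round black resin puck with a bright square steel piece in its top, 28 mm across and 22 mm high, about 45 g; at the start it lies on top of the stack. The point is its centre, half-way up; z is up.
- square_seat_floor (a point): Fixed bare aluminium block, 92 x 92 x 14 mm, with one square recess 70 x 70 mm, 8 mm deep, with a black floor, in its top: the seat of the square block. The point is the centre of the recess's floor, 6 mm above the bench; z is up, x and y run square to its sides.
- round_seat_floor (a point): Fixed bare aluminium block, 92 x 92 x 14 mm, with one large round recess 58 mm across, 8 mm deep, with a black floor, in its top: the seat of the larger round puck. The point is the centre of the recess's floor, 6 mm above the bench; z is up.
- small_seat_floor (a point): Fixed bare aluminium block, 92 x 92 x 14 mm, with one small round recess 42 mm across, 8 mm deep, with a black floor, in its top: the seat of the small round puck. The point is the centre of the recess's floor, 6 mm above the bench; z is up.
- scraper_mid (a point): Flat scraper lying on the bench, about 120 g. The point is the middle of its wooden handle, half-way up; x runs along the handle towards the blade, z is up. Handle 110 mm long (x -55 to 55), 22 mm wide, 20 mm high; the steel blade goes on to x = 108, 50 mm wide from x = 72 on (neck 30 mm), 3 mm thick, its underside 2 mm above the handle's.
- shadow_tray: Fixed grey tray, 201 x 92 x 14 mm, with a scraper-shaped pocket 10 mm deep (black floor 4 mm above the bench), 7 mm of play all round. Origin: centre of the underside; z up, x along it to the pocket's wide (blade) end. The handle's middle belongs at x = -26.5 mm, y = 0, blade towards +x; there the pocket is widened for fingers, 40 mm along x, 76 mm across.
- jar_mid (a point): Bystander: closed white jar with a black cap, 54 mm across, 65 mm high. The point is its centre, half-way up.
- beaker_mid (a point): Bystander: open white cup, 68 mm across, 75 mm high. The point is its centre, half-way up.
There are look-alikes about, which are no part of the job. Of the things that look like the part that bears scraper_mid, the middle-sized one is meant.

How it is judged:
By the outcome, as a careful person would: the job done as asked, in the order asked, and still so for the second after the job is handed in, with the robot touching nothing.
It also fails if it takes over 120 s, if anything falls off the work surface, if the arm or the gripper's body presses on something with over 40 N, if the wrist force passes 120 N, or if a joint passes its speed limit or range.

## Working session

There is one attempt and no reset: what is moved stays moved. The work goes in short steps, Python scripts to look and compute and a shell command to move; the robot and the scene stay as the last step left them, time stands still between calls to the robot, and variables do not carry over. Pictures are saved under pics/ and viewed, and the job is handed in when it is done.

```bash
ls; mkdir -p pics
python3 - <<'E'
from cell import arm,capture,camera_info,nets
import cv2,numpy as np
print(arm.get_state(), arm.hold_point_z)
for n in ["side","top","wrist"]:
    im=capture(n); cv2.imwrite(f"pics/{n}0.png",im[:,:,::-1])
    ci=camera_info(n); print(n,ci)
for c in ["top","side"]:
  for l in ["square_mount_mid","round_mount_mid","small_mount_mid","square_seat_floor","round_seat_floor","small_seat_floor","scraper_mid","shadow_tray","jar_mid","beaker_mid"]:
    print(c,l,[(np.round(d["pixel"]).tolist(),round(d["conf"],2)) for d in nets.look_for(l,c)])
E
```

```text
pics
{'clock': 0.0, 'joint_pos': array([-1.23586984,  0.32182678, -0.07008526,  1.45168292,  0.02256271,
        1.37079133, -0.05691585]), 'qd': array([ 6.19341459e-05,  1.53280389e-03,  1.10774104e-03,  1.16900833e-03,
        8.89386824e-04, -1.53649209e-04, -2.26959249e-03]), 'tau': array([-2.98444538e-04, -4.91285133e+01, -4.04126253e-01, -3.12529850e+01,
       -6.40522619e-02,  4.37783904e-02,  1.68005549e-04]), 'eef_pos': array([0.20483687, 0.61629341, 0.22145508]), 'ee_rot': array([-5.01742726e-01, -3.10101696e+00,  2.99392011e-03]), 'wrist_force': array([-0.28618093, -0.07479789, -0.38166876]), 'ft_torque': array([ 0.01771269, -0.06375122, -0.03059472]), 'opening': 1.0041710372012904} 0.0187
side {'vfov': 56.772382693180994, 'cx': 308.9154606987991, 'cy': 244.09548324887916, 'pose': array([[ 0.98470866, -0.12880923,  0.11729044,  0.38990805],
       [-0.1741822 , -0.71610977,  0.67590485, -0.84019199],
       [-0.00306995, -0.68599926, -0.72759576,  0.84582201],
       [ 0.        ,  0.        ,  0.        ,  1.        ]])}
top {'vfov': 46.87731092501874, 'cx': 318.01432890
[... 1088 characters left out ...]
[401.0, 319.0], 0.82), ([448.0, 242.0], 0.58), ([537.0, 306.0], 0.56)]
top shadow_tray [([262.0, 242.0], 0.8)]
top jar_mid [([236.0, 135.0], 0.88)]
top beaker_mid [([424.0, 157.0], 0.85)]
side square_mount_mid [([332.0, 275.0], 0.88)]
side round_mount_mid [([333.0, 269.0], 0.58)]
side small_mount_mid [([336.0, 258.0], 0.46)]
side square_seat_floor [([318.0, 179.0], 0.61)]
side round_seat_floor [([257.0, 176.0], 0.64), ([331.0, 268.0], 0.3)]
side small_seat_floor [([291.0, 154.0], 0.6)]
side scraper_mid [([273.0, 441.0], 0.83), ([320.0, 361.0], 0.7), ([231.0, 336.0], 0.58)]
side shadow_tray [([289.0, 223.0], 0.59)]
side jar_mid [([366.0, 198.0], 0.62)]
side beaker_mid [([403.0, 312.0], 0.66)]
```

View pics/top0.png

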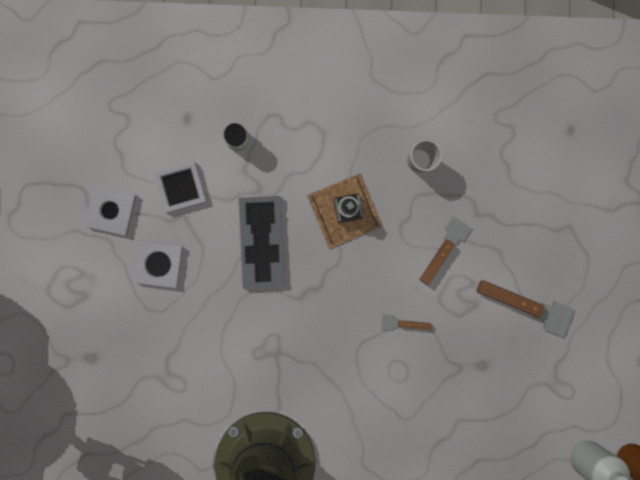

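View pics/side0.png

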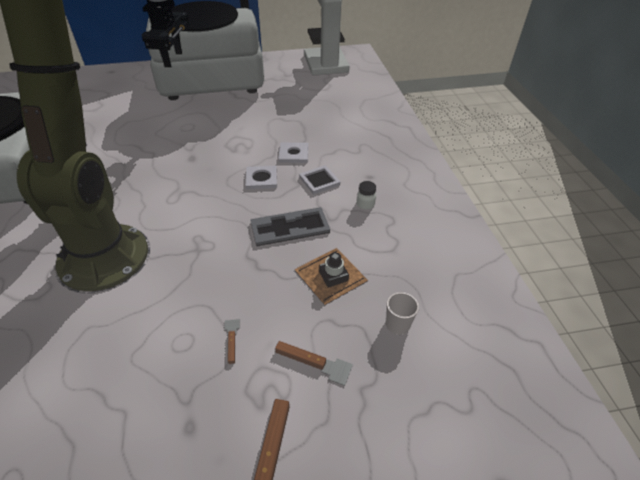

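View pics/wrist0.png

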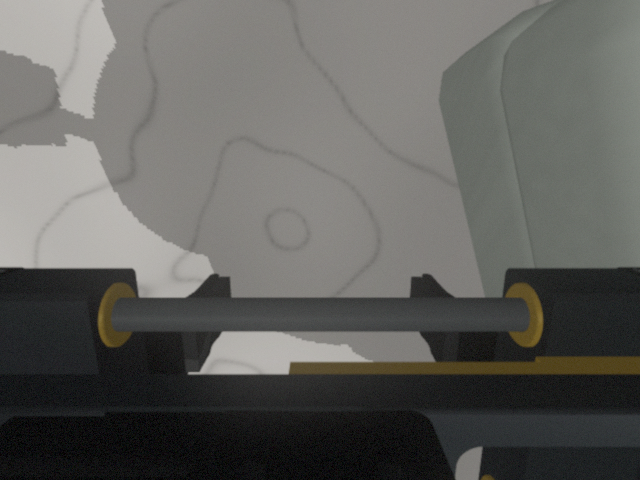

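```bash
cat > h.py <<'E'
import numpy as np,cv2
from cell import arm,capture,camera_info,nets
from scipy.spatial.transform import Rotation as R
def cam(n,st=None):
    ci=camera_info(n); f=240/np.tan(np.radians(ci['vfov']/2))
    if n=='wrist':
        T=np.eye(4);T[:3,:3]=R.from_rotvec(st['ee_rot']).as_matrix();T[:3,3]=st['eef_pos'];P=T@ci['mount']
    else: P=ci['pose']
    return f,ci['cx'],ci['cy'],P
def p2w(n,px,z,st=None):
    f,cx,cy,P=cam(n,st); px=np.atleast_2d(np.asarray(px,float))
    d=np.c_[(px[:,0]-cx)/f,(px[:,1]-cy)/f,np.ones(len(px))]@P[:3,:3].T
    s=(z-P[2,3])/d[:,2]
    return P[:3,3]+d*s[:,None]
def w2p(n,w,st=None):
    f,cx,cy,P=cam(n,st); c=(np.atleast_2d(w)-P[:3,3])@P[:3,:3]
    return np.c_[c[:,0]/c[:,2]*f+cx,c[:,1]/c[:,2]*f+cy]
E
python3 - <<'E'
from h import *
im=cv2.imread('pics/top0.png')
def crop(x,y,w,h,s,n): cv2.imwrite(n,cv2.resize(im[y:y+h,x:x+w],None,fx=s,fy=s,interpolation=cv2.INTER_CUBIC))
crop(80,150,210,150,3.8,'pics/c_seats.png')
crop(300,165,90,90,6,'pics/c_stack.png')
crop(375,210,210,135,3.8,'pics/c_scr.png')
E
```

```text
(no output)
```

View pics/c_seats.png

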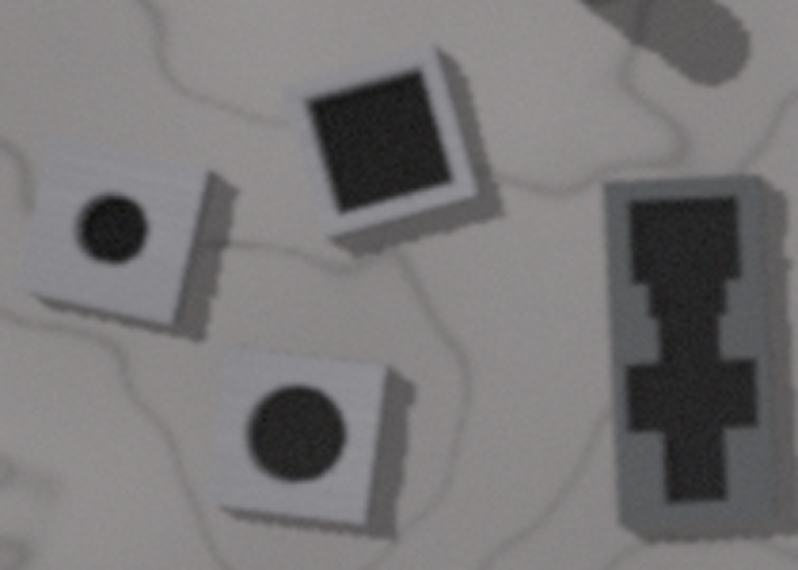

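View pics/c_stack.png

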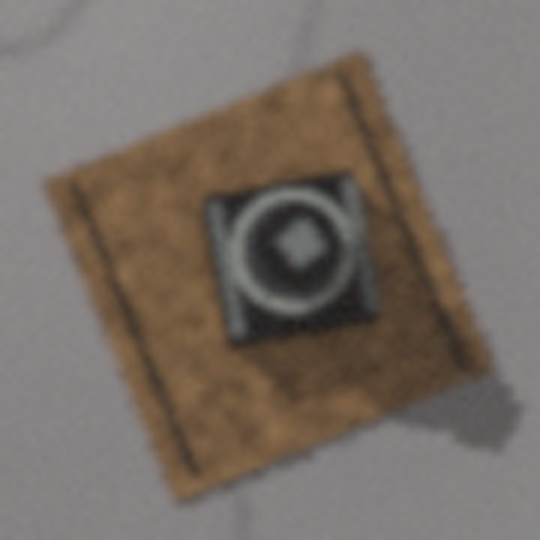

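View pics/c_scr.png

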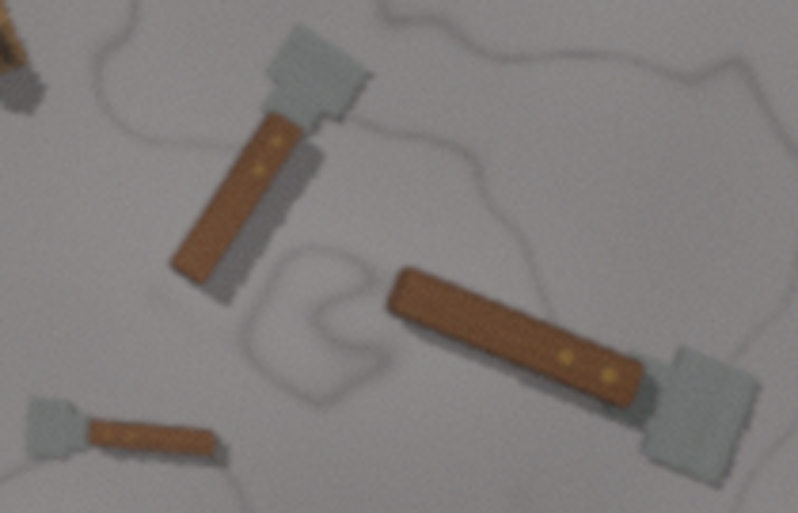

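Run:
```python
from h import *
im=cv2.imread('pics/top0.png'); hsv=cv2.cvtColor(im,cv2.COLOR_BGR2HSV)
g=cv2.cvtColor(im,cv2.COLOR_BGR2GRAY)
def dark(x,y,w,h,t=70):
    m=np.zeros_like(g);m[y:y+h,x:x+w]=(g[y:y+h,x:x+w]<t)*255
    c=max(cv2.findContours(m,cv2.RETR_EXTERNAL,cv2.CHAIN_APPROX_NONE)[0],key=cv2.contourArea)
    M=cv2.moments(c);return c,np.array([M['m10']/M['m00'],M['m01']/M['m00']])
for n,b in dict(small=(90,195,40,35),round=(140,245,40,40),square=(158,163,45,45),tray=(235,195,55,95)).items():
    c,m=dark(*b); w=p2w('top',m,0.010)[0]
    r=cv2.minAreaRect(c); bx=cv2.boxPoints(r); W=p2w('top',bx,0.010)
    print(n,m.round(1),'w',w.round(4),'rectc',p2w('top',r[0],.01)[0].round(4)); print(W[:,:2].round(4).tolist(), [round(np.degrees(np.arctan2(*(W[i+1]-W[i])[[1,0]])),1) for i in (0,1)],[round(np.linalg.norm(W[i+1]-W[i]),4) for i in (0,1)])
# handle: brown
m=cv2.inRange(hsv,(3,80,40),(25,255,255))
for c in cv2.findContours(m,cv2.RETR_EXTERNAL,cv2.CHAIN_APPROX_NONE)[0]:
    if cv2.contourArea(c)>80:
        r=cv2.minAreaRect(c);W=p2w('top',cv2.boxPoints(r),0.02)
        print('brown',np.round(r[0],1),p2w('top',r[0],.02)[0].round(4),[round(np.degrees(np.arctan2(*(W[i+1]-W[i])[[1,0]])),1) for i in (0,1)],[round(np.linalg.norm(W[i+1]-W[i]),4) for i in (0,1)])
# stack from crop
k=lambda x,y:(300+(x+.5)/6-.5,165+(y+.5)/6-.5)
print('small',p2w('top',k(302,243),.076)); print('round',p2w('top',k(293,250),.054)); 
sq=p2w('top',[k(206,196),k(356,178),k(380,322),k(230,347)],.030);print('sq',sq,sq.mean(0),[np.degrees(np.arctan2(*(sq[(i+1)%4]-sq[i])[[1,0]])).round(1) for i in range(4)],[np.linalg.norm(sq[(i+1)%4]-sq[i]).round(4) for i in range(4)])
for n,p,z in [('jar',(236,135),.065),('cup',(425,156),.075)]: print(n,p2w('top',p,z))
print(p2w('top',[(375+(320)/3.8,210+70/3.8)],.004))
```

```text
small [109.1 209.8] w [0.5466 0.3561 0.01  ] rectc [0.5462 0.3564 0.01  ]
[[0.5634, 0.3744], [0.5643, 0.3396], [0.529, 0.3384], [0.5281, 0.3732]] [np.float64(-88.5), np.float64(-178.0)] [np.float64(0.0349), np.float64(0.0353)]
round [157.7 263.7] w [0.4308 0.2463 0.01  ] rectc [0.4312 0.2456 0.01  ]
[[0.4558, 0.2726], [0.4571, 0.2201], [0.4066, 0.2185], [0.4053, 0.2709]] [np.float64(-88.6), np.float64(-178.2)] [np.float64(0.0525), np.float64(0.0506)]
square [179.5 186.6] w [0.6019 0.2038 0.01  ] rectc [0.6019 0.2039 0.01  ]
[[0.6235, 0.2455], [0.6439, 0.1827], [0.5803, 0.1622], [0.56, 0.2249]] [np.float64(-72.0), np.float64(-162.1)] [np.float64(0.066), np.float64(0.0668)]
tray [260.9 239.2] w [0.4904 0.0213 0.01  ] rectc [0.4851 0.0211 0.01  ]
[[0.5701, 0.0675], [0.5773, -0.0087], [0.4003, -0.0252], [0.3935, 0.0507]] [np.float64(-84.6), np.float64(-174.7)] [np.float64(0.0765), np.float64(0.1777)]
brown [628.  461.5] [ 0.0192 -0.8025  0.02  ] [np.float64(-89.1), np.float64(-179.5)] [np.float64(0.0494), np.float64(0.0766)]
brown [414.5 324.9] [ 0.31   -0.3222  0.02  ] [np.float64(-4.0)
[... 315 characters left out ...]

brown [344.4 210.5] [ 0.5582 -0.1617  0.02  ] [np.float64(-65.8), np.float64(-156.0)] [np.float64(0.1259), np.float64(0.1266)]
small [[ 0.56616217 -0.16893604  0.076     ]]
round [[ 0.56524858 -0.16758333  0.054     ]]
sq [[ 0.58591516 -0.1372427   0.03      ]
 [ 0.59398866 -0.19194165  0.03      ]
 [ 0.54155595 -0.20191922  0.03      ]
 [ 0.5310071  -0.1473201   0.03      ]] [ 0.56311672 -0.16960592  0.03      ] [np.float64(-81.6), np.float64(-169.2), np.float64(100.9), np.float64(10.4)] [np.float64(0.0553), np.float64(0.0534), np.float64(0.0556), np.float64(0.0558)]
jar [[0.70950339 0.07578446 0.065     ]]
cup [[ 0.67477219 -0.32614186  0.075     ]]
[[ 0.5257153  -0.42204163  0.004     ]]
```

Three scrapers are in view (top picture): the small one at (415,325) with a 70 mm handle, the middle one at (437,262) with a 107–110 mm handle, and the large one at (514,300) with a 153 mm handle. The one at (437,262) fits: it is the middle-sized one and its handle is 110 mm. The enlarged crop confirms this. The seats are small (109,210), round (158,264) and square (180,187). Next I move to hover over the stack.

```bash
python3 -m pendant '[[[0.215,-0.377,0],-0.5],[[0.215,-0.377,0],-0.5],[[0.215,-0.377,0],-0.5],[[0.215,-0.377,0],-0.5],[[0.215,-0.377,0],-0.5],[[0.215,-0.377,0],-0.5],[[0.215,-0.377,0],-0.5],[[0.361,-0.785,-0.03],-1.075],[[0.361,-0.785,-0.03],-1.075],[[0.361,-0.785,-0.03],-1.075],[[0.361,-0.785,-0.03],-1.075],[[0.361,-0.785,-0.03],-1.075],[[0.361,-0.785,-0.03],-1.075],[[0.361,-0.785,-0.03],-1.075],[[0.361,-0.785,-0.03],-1.075],[[0.361,-0.785,-0.03],-1.075],[[0.361,-0.785,-0.03],-1.075]]' 0 20
python3 - <<'E'
from h import *
st=arm.get_state(); im=capture('wrist'); cv2.imwrite('pics/w1.png',im[:,:,::-1]); np.save('w1.npy',np.r_[st['eef_pos'],st['ee_rot']])
M=R.from_rotvec(st['ee_rot']).as_matrix();print(st['eef_pos'],np.degrees(np.arctan2(M[1,1],M[0,1])),M[:,2],st['joint_pos'].round(2),st['wrist_force'])
E
```

```text
clock: 3.28
eef_pos: [0.5662, -0.1661, 0.1927]
ee_rot: [-2.015, -2.41, -0.002]
wrist_force: [0.2, -0.0, -0.4]
opening: 1.0
[ 0.56616872 -0.16608582  0.19269278] 10.191028979982852 [ 3.30479689e-04  1.25672527e-03 -9.99999156e-01] [-0.36  0.25  0.71  1.67 -0.17  1.29  0.56] [ 0.202025   -0.04371354 -0.39574579]
```

View pics/w1.png

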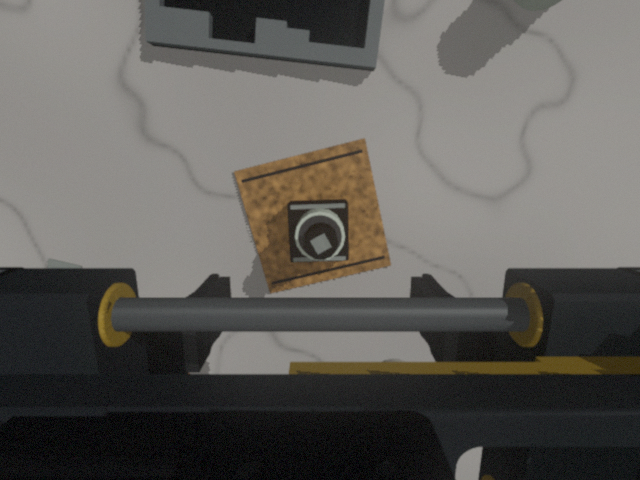

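Run:
```python
from h import *
im=cv2.imread('pics/w1.png'); cv2.imwrite('pics/w1c.png',cv2.resize(im[190:275,275:365],None,fx=6,fy=6,interpolation=cv2.INTER_CUBIC))
```

```text
(no output)
```

View pics/w1c.png

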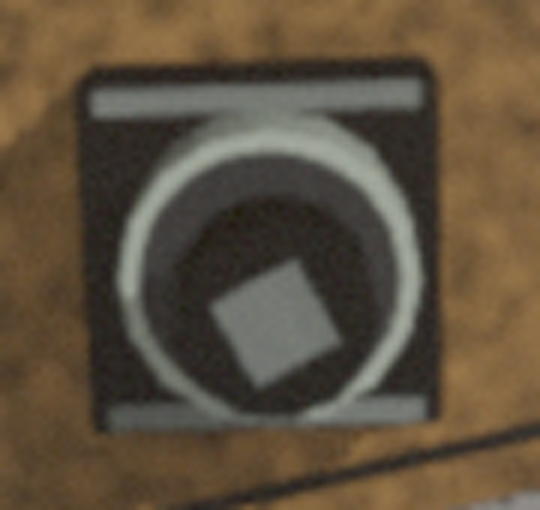

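Run:
```python
from h import *
a=np.load('w1.npy'); st=dict(eef_pos=a[:3],ee_rot=a[3:])
k=lambda x,y:(275+(x+.5)/6-.5,190+(y+.5)/6-.5)
print('small',p2w('wrist',k(276,323),.076,st),'round',p2w('wrist',k(270,275),.054,st))
s=p2w('wrist',[k(80,72),k(432,62),k(438,418),k(97,432)],.03,st);print(s,s.mean(0),[np.degrees(np.arctan2(*(s[(i+1)%4]-s[i])[[1,0]])).round(1) for i in range(4)])
```

```text
small [[ 0.56639704 -0.16903786  0.076     ]] round [[ 0.56526777 -0.16749412  0.054     ]]
[[ 0.53230386 -0.14684619  0.03      ]
 [ 0.58443613 -0.13592603  0.03      ]
 [ 0.59627469 -0.19070153  0.03      ]
 [ 0.54378537 -0.20248821  0.03      ]] [ 0.56420001 -0.16899049  0.03      ] [np.float64(11.8), np.float64(-77.8), np.float64(-167.3), np.float64(101.7)]
```

```bash
python3 -m pendant '[[[0,-0.001,-0.06],0],[[0,-0.001,-0.1],0],[[0,-0.001,-0.12],0],[[0,-0.001,-0.128],0],[[0,-0.001,-0.128],0],[[0,-0.001,-0.128],0]]' 0.3 20
python3 - <<'E'
from h import *
print(arm.get_state()['eef_pos'])
im=capture('wrist'); cv2.imwrite('pics/w2.png',im[:,:,::-1])
im=capture('side'); cv2.imwrite('pics/s2.png',cv2.resize(im[200:330,250:430,::-1],None,fx=4,fy=4))
E
```

```text
clock: 4.08
eef_pos: [0.5672, -0.1694, 0.0662]
ee_rot: [2.017, 2.405, 0.002]
wrist_force: [0.6, 0.2, 0.3]
opening: 0.699
[ 0.56720274 -0.16943272  0.0661799 ]
```

View pics/w2.png

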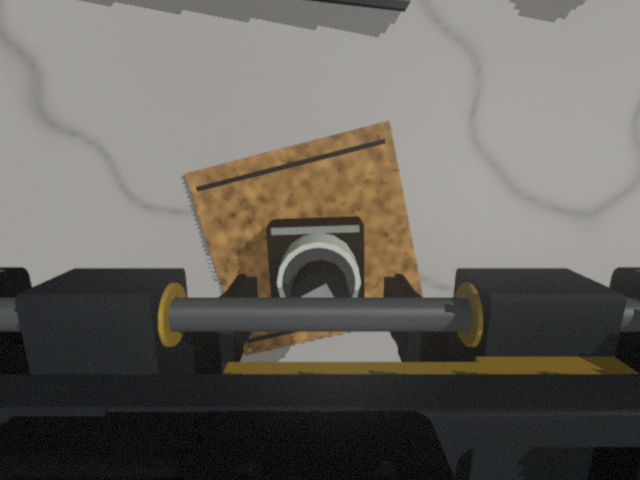

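View pics/s2.png

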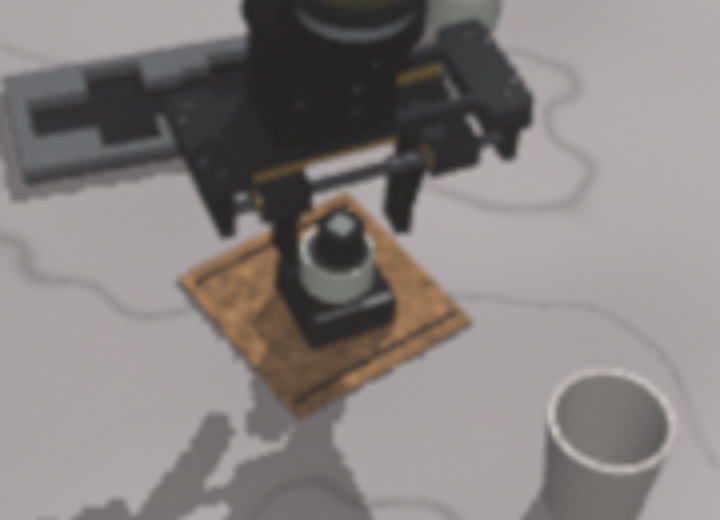

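```bash
python3 -m pendant '[[[-0.001,0,-0.001],0],[[-0.001,0,-0.001],0],[[-0.001,0,-0.001],0],[[-0.001,0,-0.001],0],[[-0.001,0,-0.001],0],[[-0.001,0,-0.001],0],[[-0.001,0,-0.001],0],[[-0.001,0,-0.001],0]]' 1 15
python3 - <<'E'
from h import *
st=arm.get_state();print(st['eef_pos'],st['opening']*87,st['wrist_force'])
E
```

```text
clock: 5.18
eef_pos: [0.565, -0.1691, 0.0636]
ee_rot: [2.019, 2.407, 0.0]
wrist_force: [1.0, -0.2, -0.3]
opening: 0.312
[ 0.56501646 -0.16912976  0.0635844 ] 27.139701888224142 [ 0.98233519 -0.15872525 -0.25453042]
```

```bash
python3 -m pendant '[[[0,0,0.02],0],[[0,0,0.06],0],[[0,0,0.09],0],[[-0.019,0.525,0.09],0.5],[[-0.019,0.525,0.09],0.5],[[-0.019,0.525,0.09],0.5],[[-0.019,0.525,0.09],0.5],[[-0.019,0.525,0.09],0.5],[[-0.019,0.525,0.09],0.5],[[-0.019,0.525,0.09],0.5],[[-0.019,0.525,0.09],0.5],[[-0.019,0.525,0.09],0.5],[[-0.019,0.525,0.09],0.5],[[-0.019,0.525,0.06],0.5],[[-0.019,0.525,0.03],0.5],[[-0.019,0.525,0],0.5],[[-0.019,0.525,0],0.5],[[-0.019,0.525,0],0.5]]'
python3 - <<'E'
from h import *
st=arm.get_state();print(st['eef_pos'],st['opening']*87,st['wrist_force'])
im=capture('wrist'); cv2.imwrite('pics/w3.png',im[:,:,::-1])
im=capture('top'); cv2.imwrite('pics/t3.png',cv2.resize(im[120:300,60:300,::-1],None,fx=3.3,fy=3.3))
E
```

```text
clock: 7.42
eef_pos: [0.5475, 0.3547, 0.0654]
ee_rot: [1.363, 2.829, 0.002]
wrist_force: [0.4, 0.4, 0.0]
opening: 0.316
[0.54751431 0.35468815 0.0653729 ] 27.50083636079127 [0.35477298 0.40508039 0.03991216]
```

View pics/w3.png

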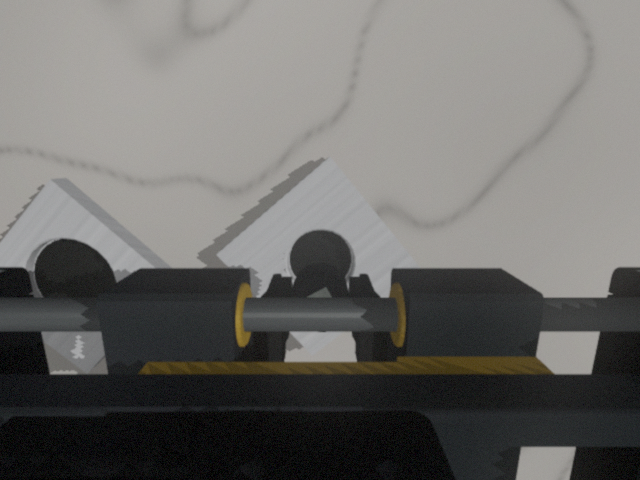

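View pics/t3.png

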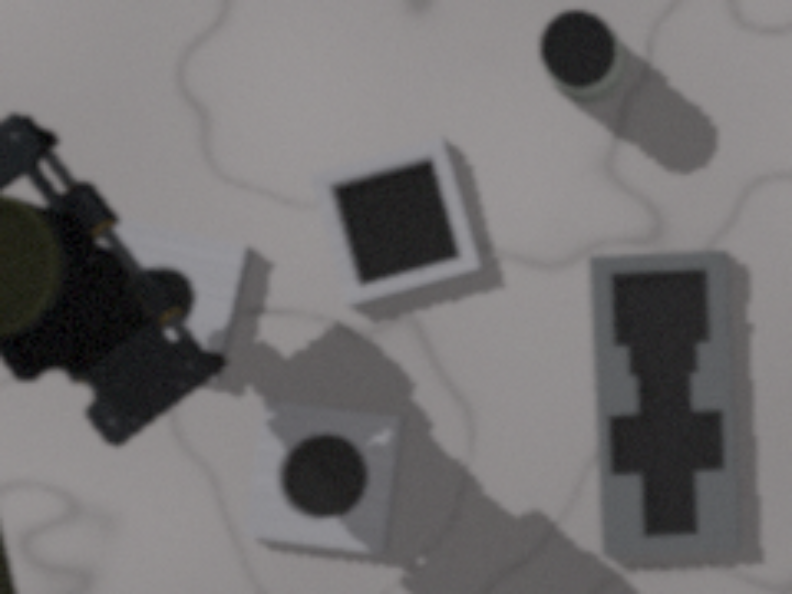

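Run:
```python
from h import *
st=arm.get_state()
print(p2w('wrist',[(321.5,261.5),(321.5,230),(290,259),(353,259)],.014,st), w2p('wrist',[(0.5463,.3563,.014),(0.5463,.3563,.006)],st))
M=R.from_rotvec(st['ee_rot']).as_matrix();print(M[:,0],M[:,1],st['eef_pos'])
```

```text
[[0.54643747 0.35707966 0.014     ]
 [0.53395602 0.37266698 0.014     ]
 [0.53015561 0.34615229 0.014     ]
 [0.56070292 0.37053635 0.014     ]] [[320.54380147 262.30743012]
 [320.50419841 258.70987152]]
[-6.24145862e-01  7.81307702e-01 -4.66189539e-04] [0.78130278 0.62414386 0.00322552] [0.5474733  0.35575294 0.06577857]
```

```bash
python3 -m pendant '[[[-0.001,0.001,-0.02],0],[[-0.001,0.001,-0.035],0],[[-0.001,0.001,-0.043],0],[[-0.001,0.001,-0.045],0],[[-0.001,0.001,-0.046],0],[[-0.001,0.001,-0.047],0],[[-0.001,0.001,-0.047],0],[[-0.001,0.001,-0.047],0]]'
python3 - <<'E'
from h import *
st=arm.get_state();print(st['eef_pos'],st['opening']*87,st['wrist_force'])
im=capture('wrist'); cv2.imwrite('pics/w4.png',im[150:350,200:440,::-1].repeat(3,0).repeat(3,1))
E
```

```text
clock: 8.52
eef_pos: [0.5451, 0.3569, 0.0169]
ee_rot: [1.36, 2.831, 0.001]
wrist_force: [0.2, -0.6, -0.0]
opening: 0.312
[0.54512997 0.35694964 0.01686927] 27.135537864598923 [ 0.23812494 -0.5742002  -0.01375408]
```

View pics/w4.png

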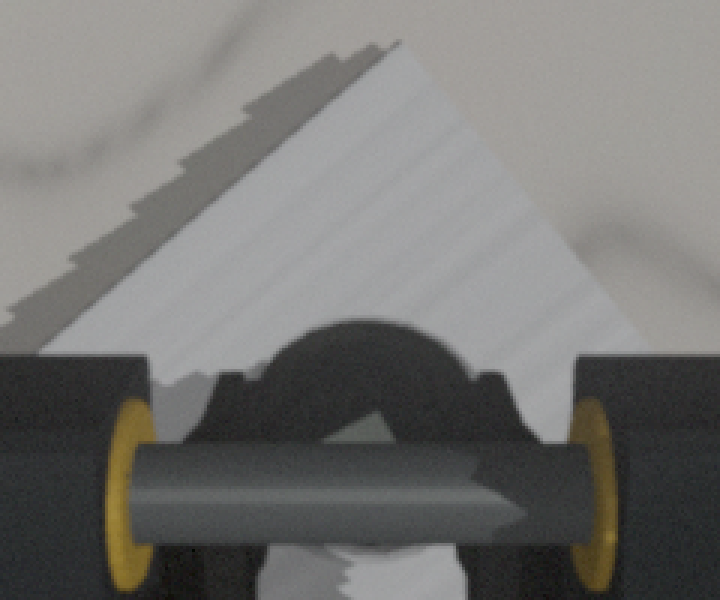

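```bash
python3 -m pendant '[[[0,0,-0.001],0],[[0,0,-0.001],0],[[0,0,-0.001],0]]'
python3 -m pendant '[[[0,0,0],0],[[0,0,0],0],[[0,0,0],0],[[0,0,0],0],[[0,0,0.02],0],[[0,0,0.06],0],[[0,0,0.12],0],[[0,0,0.12],0],[[0,0,0.12],0]]' 0.4
python3 - <<'E'
from h import *
st=arm.get_state();print(st['eef_pos'],st['opening']*87,st['wrist_force'])
im=capture('wrist'); cv2.imwrite('pics/w5.png',im[:,:,::-1])
print([w2p('wrist',(0.5463,.3563,z),st) for z in (.028,.014)])
im=capture('top'); cv2.imwrite('pics/t5.png',im[:,:,::-1])
E
```

```text
clock: 8.95
eef_pos: [0.545, 0.3569, 0.0156]
ee_rot: [1.36, 2.832, 0.0]
wrist_force: [0.5, -0.0, -1.4]
opening: 0.314
clock: 10.07
eef_pos: [0.5451, 0.357, 0.1367]
ee_rot: [1.36, 2.831, 0.002]
wrist_force: [0.5, -0.2, 0.0]
opening: 0.603
[0.54510551 0.3569757  0.13671664] 52.43340767175568 [ 0.46553671 -0.23777755  0.0168519 ]
[array([[321.93647137, 244.22912061]]), array([[321.84643932, 240.12397869]])]
```

View pics/w5.png

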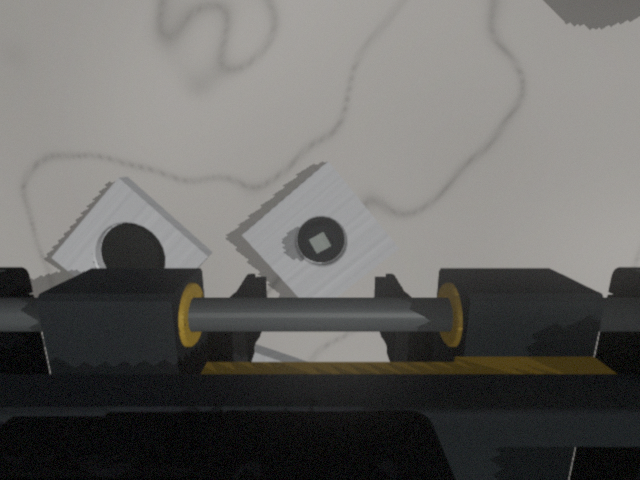

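```bash
python3 -m pendant '[[[0.02,-0.5245,0.02],-0.47],[[0.02,-0.5245,0.02],-0.47],[[0.02,-0.5245,0.02],-0.47],[[0.02,-0.5245,0.02],-0.47],[[0.02,-0.5245,0.02],-0.47],[[0.02,-0.5245,0.02],-0.47],[[0.02,-0.5245,0.02],-0.47],[[0.02,-0.5245,0.02],-0.47],[[0.02,-0.5245,0.02],-0.47],[[0.02,-0.5245,0.02],-0.47],[[0.02,-0.5245,0.02],-0.47],[[0.02,-0.5245,0.02],-0.47]]' 0.1
python3 - <<'E'
from h import *
st=arm.get_state();print(st['eef_pos'],st['opening']*87)
im=capture('wrist'); M=R.from_rotvec(st['ee_rot']).as_matrix();print(np.degrees(np.arctan2(M[1,1],M[0,1])))
np.save('w6.npy',np.r_[st['eef_pos'],st['ee_rot']])
print(w2p('wrist',[(0.5653,-.1675,.054),(0.5637,-.1693,.03)],st))
cv2.imwrite('pics/w6.png',cv2.resize(im[170:300,260:380,::-1],None,fx=5,fy=5,interpolation=cv2.INTER_CUBIC))
E
```

```text
clock: 11.68
eef_pos: [0.5652, -0.1653, 0.155]
ee_rot: [-1.978, -2.439, -0.0]
wrist_force: [0.7, 0.1, 0.4]
opening: 0.903
[ 0.56515113 -0.16533062  0.15503925] 78.54513759037901
11.926124517689425
[[320.7849995  247.30825043]
 [318.42268191 241.78215028]]
```

View pics/w6.png

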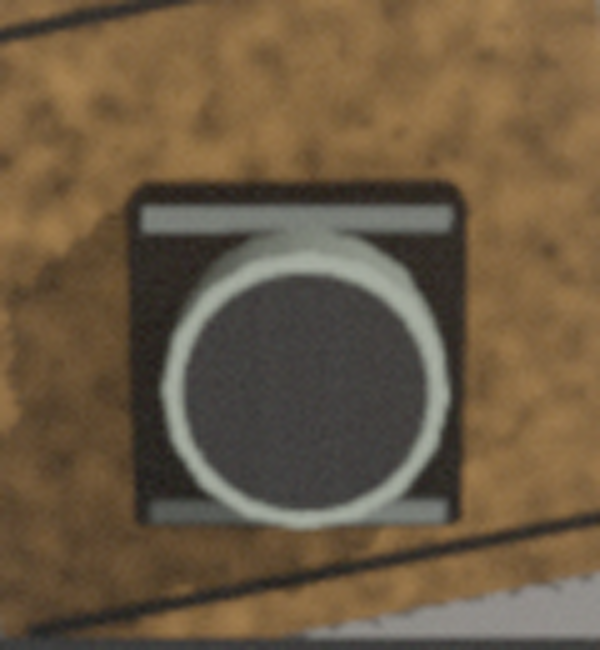

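```bash
python3 -m pendant '[[[0,0,-0.05],0],[[0,0,-0.09],0],[[0,0,-0.105],0],[[0,0,-0.113],0],[[0,0,-0.113],0],[[0,0,-0.113],0]]' 0.1 25
python3 - <<'E'
from h import *
print(arm.get_state()['eef_pos'])
E
```

```text
clock: 12.48
eef_pos: [0.5661, -0.1679, 0.044]
ee_rot: [1.981, 2.435, 0.002]
wrist_force: [0.1, -0.2, 0.5]
opening: 0.903
[ 0.56609779 -0.167917    0.04400418]
```

```bash
python3 -m pendant '[[[-0.001,0.0005,-0.0025],0],[[-0.001,0.0005,-0.0025],0],[[-0.001,0.0005,-0.0025],0],[[-0.001,0.0005,-0.0025],0],[[-0.001,0.0005,-0.0025],0],[[-0.001,0.0005,-0.0025],0],[[-0.001,0.0005,-0.0025],0]]' 1 25
python3 - <<'E'
from h import *
st=arm.get_state();print(st['eef_pos'],st['opening']*87,st['wrist_force'])
E
```

```text
clock: 13.35
eef_pos: [0.5641, -0.1671, 0.0402]
ee_rot: [1.982, 2.437, 0.0]
wrist_force: [1.1, 0.6, -0.8]
opening: 0.494
[ 0.56413791 -0.16714875  0.04016114] 42.95632329670975 [ 1.06191948  0.57361401 -0.82868271]
```

```bash
python3 -m pendant '[[[0,0,0.02],0],[[0,0,0.06],0],[[0,0,0.09],0],[[-0.1335,0.413,0.09],0.5],[[-0.1335,0.413,0.09],0.5],[[-0.1335,0.413,0.09],0.5],[[-0.1335,0.413,0.09],0.5],[[-0.1335,0.413,0.09],0.5],[[-0.1335,0.413,0.09],0.5],[[-0.1335,0.413,0.09],0.5],[[-0.1335,0.413,0.09],0.5],[[-0.1335,0.413,0.06],0.5],[[-0.1335,0.413,0.03],0.5],[[-0.1335,0.413,0.03],0.5],[[-0.1335,0.413,0.03],0.5]]'
python3 - <<'E'
from h import *
st=arm.get_state();print(st['eef_pos'],st['opening']*87,st['wrist_force'])
im=capture('wrist'); cv2.imwrite('pics/w7.png',im[:,:,::-1])
print(w2p('wrist',[(0.431,.246,.014)],st))
f=cam('wrist',st)
E
```

```text
clock: 15.22
eef_pos: [0.4316, 0.2456, 0.0715]
ee_rot: [1.319, 2.85, 0.002]
wrist_force: [0.7, -0.6, -0.3]
opening: 0.501
[0.43161312 0.24555668 0.07152409] 43.55427534917768 [ 0.67638611 -0.62535946 -0.26252169]
[[321.28382704 260.38411667]]
```

View pics/w7.png

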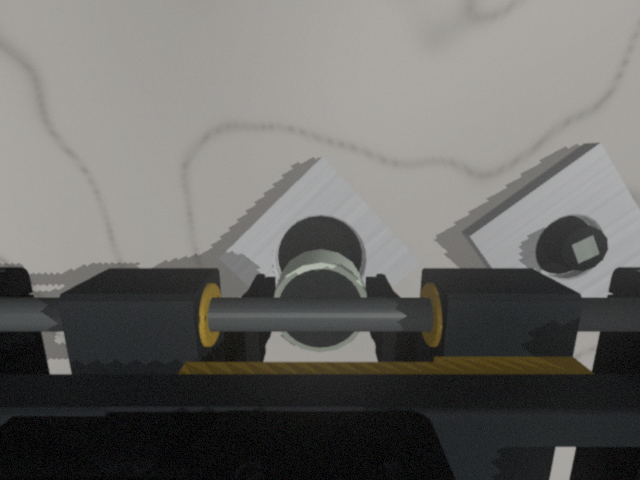

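```bash
python3 -m pendant '[[[-0.0005,0,-0.025],0],[[-0.0005,0,-0.045],0],[[-0.0005,0,-0.05],0],[[-0.0005,0,-0.052],0],[[-0.0005,0,-0.053],0],[[-0.0005,0,-0.053],0],[[-0.0005,0,-0.053],0]]'
```

```text
clock: 16.15
eef_pos: [0.4302, 0.246, 0.0175]
ee_rot: [1.318, 2.852, 0.001]
wrist_force: [-0.4, -0.3, -0.9]
opening: 0.493
```

```bash
python3 -m pendant '[[[0,0,-0.001],0],[[0,0,-0.001],0],[[0,0,-0.001],0]]'
python3 -m pendant '[[[0,0,0],0],[[0,0,0],0],[[0,0,0],0],[[0,0,0],0],[[0,0,0.02],0],[[0,0,0.06],0],[[0,0,0.12],0],[[0,0,0.14],0],[[0,0,0.14],0]]' 0.2
python3 - <<'E'
from h import *
st=arm.get_state();print(st['eef_pos'],st['opening']*87,st['wrist_force'])
im=capture('wrist'); cv2.imwrite('pics/w8.png',im[:,:,::-1])
E
```

```text
clock: 16.52
eef_pos: [0.4301, 0.2459, 0.0162]
ee_rot: [1.318, 2.852, 0.0]
wrist_force: [-0.8, 0.3, -1.0]
opening: 0.495
clock: 17.65
eef_pos: [0.4311, 0.2466, 0.1578]
ee_rot: [1.317, 2.85, 0.006]
wrist_force: [0.2, 0.1, 0.1]
opening: 0.803
[0.43105627 0.2465902  0.15780581] 69.8424312263274 [0.1701327  0.08959906 0.07743546]
```

View pics/w8.png

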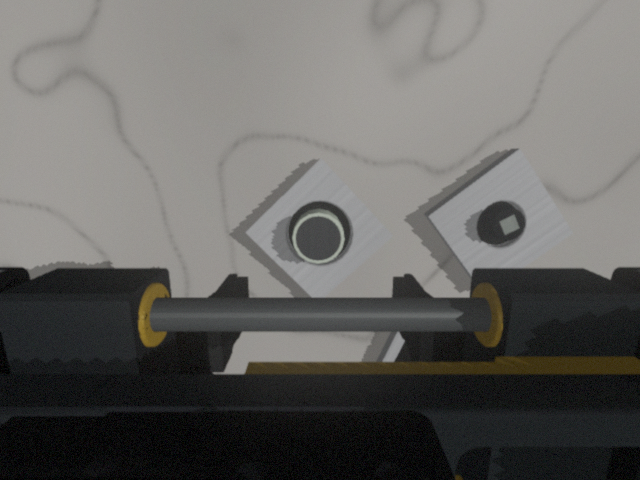

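```bash
python3 -m pendant '[[[0.1325,-0.415,0],-0.5],[[0.1325,-0.415,0],-0.5],[[0.1325,-0.415,0],-0.5],[[0.1325,-0.415,0],-0.5],[[0.1325,-0.415,0],-0.5],[[0.1325,-0.415,0],-0.5],[[0.1325,-0.415,0],-0.5],[[0.1325,-0.415,0],-0.5],[[0.1325,-0.415,0],-0.5],[[0.1325,-0.415,0],-0.5],[[0.1325,-0.415,0],-0.5]]' 0
python3 - <<'E'
from h import *
st=arm.get_state();print(st['eef_pos'],st['opening']*87)
im=capture('wrist'); M=R.from_rotvec(st['ee_rot']).as_matrix();print(np.degrees(np.arctan2(M[1,1],M[0,1])))
np.save('w9.npy',np.r_[st['eef_pos'],st['ee_rot']])
print(w2p('wrist',[(0.5637,-.1693,.03)],st))
cv2.imwrite('pics/w9.png',cv2.resize(im[170:300,260:380,::-1],None,fx=5,fy=5,interpolation=cv2.INTER_CUBIC))
E
```

```text
clock: 19.08
eef_pos: [0.5625, -0.1674, 0.1559]
ee_rot: [-1.979, -2.439, -0.001]
wrist_force: [-0.1, -0.5, -0.1]
opening: 0.999
[ 0.5625143  -0.16739112  0.15590206] 86.90499762063175
11.893273589250331
[[321.96121269 239.77566904]]
```

View pics/w9.png

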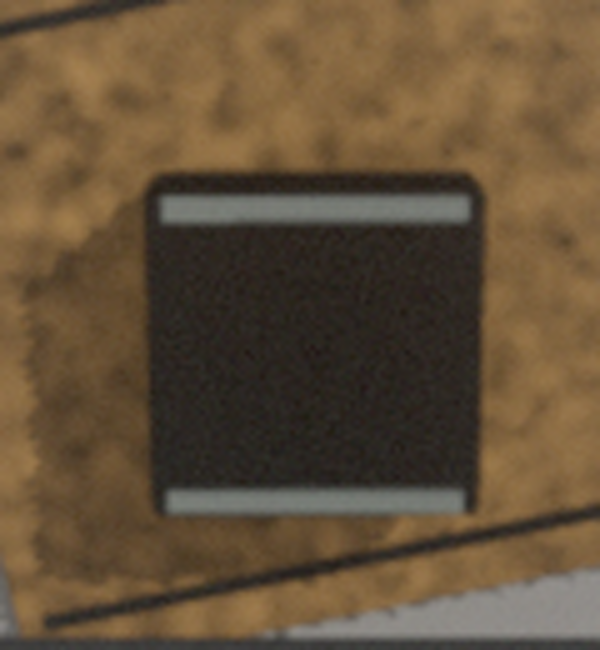

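Run:
```python
from h import *
a=np.load('w9.npy'); st=dict(eef_pos=a[:3],ee_rot=a[3:])
k=lambda x,y:(260+(x+.5)/5-.5,170+(y+.5)/5-.5)
s=p2w('wrist',[k(315.5,355),k(160,208),k(472,208),k(165,502),k(465,502)],.03,st);print(s, np.degrees(np.arctan2(*(s[2]-s[1])[[1,0]])),np.degrees(np.arctan2(*(s[4]-s[3])[[1,0]])))
print(arm.get_state()['eef_pos'])
```

```text
[[ 0.56444259 -0.16985822  0.03      ]
 [ 0.53470771 -0.15113047  0.03      ]
 [ 0.58415592 -0.14070007  0.03      ]
 [ 0.54489299 -0.20003054  0.03      ]
 [ 0.59442556 -0.18957516  0.03      ]] 11.91113065739503 11.919083466036927
[ 0.56258682 -0.16768785  0.15609458]
```

```bash
python3 -m pendant '[[[0.001,-0.001,-0.06],0],[[0.001,-0.001,-0.11],0],[[0.001,-0.001,-0.13],0],[[0.001,-0.001,-0.138],0],[[0.001,-0.001,-0.138],0],[[0.001,-0.001,-0.138],0]]' 0 35
```

```text
clock: 19.88
eef_pos: [0.5649, -0.1705, 0.0199]
ee_rot: [1.981, 2.435, 0.003]
wrist_force: [0.6, -0.6, 0.6]
opening: 0.997
```

```bash
python3 -m pendant '[[[0,0,-0.002],0],[[0,0,-0.002],0]]' 0 35
```

```text
clock: 20.12
eef_pos: [0.5638, -0.1701, 0.0165]
ee_rot: [1.982, 2.437, 0.001]
wrist_force: [0.2, -0.6, -0.2]
opening: 1.0
```

```bash
python3 -m pendant '[[[0,0,-0.0005],0],[[0,0,-0.0005],0],[[0,0,-0.0005],0],[[0,0,-0.0005],0],[[0,0,-0.0005],0],[[0,0,-0.0005],0]]' 1 35
python3 -m pendant '[[[0,0,0.02],0],[[0,0,0.06],0],[[0,0,0.09],0],[[0,0,0.09],0]]'
python3 - <<'E'
from h import *
st=arm.get_state();print(st['eef_pos'],st['opening']*87,st['wrist_force'])
im=capture('side'); cv2.imwrite('pics/s10.png',cv2.resize(im[150:330,230:430,::-1],None,fx=3,fy=3))
E
```

```text
clock: 20.88
eef_pos: [0.5636, -0.1702, 0.0156]
ee_rot: [1.982, 2.437, 0.0]
wrist_force: [0.5, 0.1, -0.9]
opening: 0.637
clock: 21.38
eef_pos: [0.5654, -0.171, 0.1091]
ee_rot: [1.98, 2.433, 0.005]
wrist_force: [0.4, 0.8, -2.3]
opening: 0.641
[ 0.56541911 -0.1709886   0.10906484] 55.72641172636272 [ 0.37991393  0.8492605  -2.25211088]
```

View pics/s10.png

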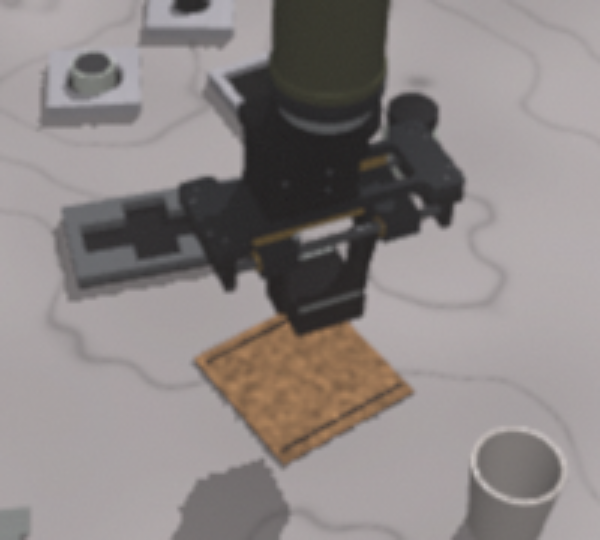

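```bash
python3 -m pendant '[[[0.038,0.374,0],0.105],[[0.038,0.374,0],0.105],[[0.038,0.374,0],0.105],[[0.038,0.374,0],0.105],[[0.038,0.374,0],0.105],[[0.038,0.374,0],0.105],[[0.038,0.374,0],0.105],[[0.038,0.374,0],0.105],[[0.038,0.374,-0.02],0.105],[[0.038,0.374,-0.02],0.105],[[0.038,0.374,-0.02],0.105]]'
python3 - <<'E'
from h import *
st=arm.get_state();print(st['eef_pos'],st['opening']*87,st['wrist_force'])
im=capture('wrist'); cv2.imwrite('pics/w11.png',im[:,:,::-1])
M=R.from_rotvec(st['ee_rot']).as_matrix();print(np.degrees(np.arctan2(M[1,1],M[0,1])))
E
```

```text
clock: 22.8
eef_pos: [0.6014, 0.2027, 0.0851]
ee_rot: [-1.854, -2.536, 0.001]
wrist_force: [0.5, -0.3, -2.0]
opening: 0.642
[0.60135278 0.20273305 0.08513049] 55.88383989226417 [ 0.49161228 -0.33434396 -2.04249571]
17.67035667928652
```

View pics/w11.png

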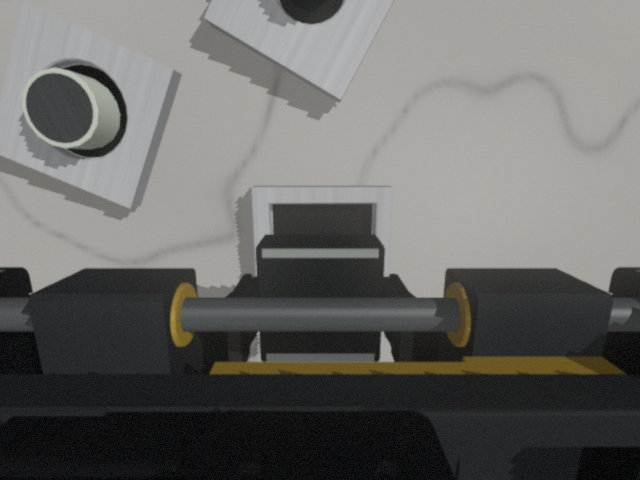

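Run:
```python
from h import *
st=arm.get_state();M=R.from_rotvec(st['ee_rot']).as_matrix();x=M[:,0]
s=p2w('wrist',[(270,203),(376,203),(252,186),(391,186)],.014,st)
print(s,(s[0]+s[1])/2-.035*x,(s[2]+s[3])/2-.046*x,np.linalg.norm(s[1]-s[0]),np.linalg.norm(s[3]-s[2]),st['eef_pos'])
```

```text
[[0.55904051 0.22645653 0.014     ]
 [0.62494159 0.24750368 0.014     ]
 [0.54499059 0.23349945 0.014     ]
 [0.63042074 0.26077983 0.014     ]] [0.60262921 0.203636   0.01400324] [0.60168724 0.20331596 0.01400426] 0.06918044336305465 0.08968016066381078 [0.60167443 0.20310197 0.08563065]
```

```bash
python3 -m pendant '[[[0,0,-0.03],0],[[0,0,-0.055],0],[[0,0,-0.062],0],[[0,0,-0.064],0],[[0,0,-0.065],0],[[0,0,-0.065],0],[[0,0,-0.065],0]]'
```

```text
clock: 23.72
eef_pos: [0.6019, 0.204, 0.0212]
ee_rot: [1.851, 2.537, 0.002]
wrist_force: [-0.4, 0.1, -2.3]
opening: 0.639
```

```bash
python3 -m pendant '[[[0,0,-0.0015],0],[[0,0,-0.0025],0],[[0,0,-0.003],0],[[0,0,-0.003],0]]'
```

```text
clock: 24.22
eef_pos: [0.6014, 0.2038, 0.0176]
ee_rot: [-1.852, -2.538, 0.0]
wrist_force: [-0.3, -1.0, -0.6]
opening: 0.642
```

```bash
python3 -m pendant '[[[0,0,0],0],[[0,0,0],0],[[0,0,0],0],[[0,0,0],0],[[0,0,0.02],0],[[0,0,0.06],0],[[0,0,0.12],0],[[0,0,0.14],0],[[0,0,0.14],0]]' 0.1
python3 - <<'E'
from h import *
st=arm.get_state();print(st['eef_pos'],st['opening']*87,st['wrist_force'])
im=capture('wrist'); cv2.imwrite('pics/w12.png',im[:,:,::-1])
E
```

```text
clock: 25.35
eef_pos: [0.6027, 0.2042, 0.1602]
ee_rot: [1.851, 2.536, 0.006]
wrist_force: [0.7, 0.2, 0.2]
opening: 0.897
[0.60272115 0.20416911 0.16017937] 78.04683061082646 [0.72840177 0.21820604 0.23058399]
```

View pics/w12.png

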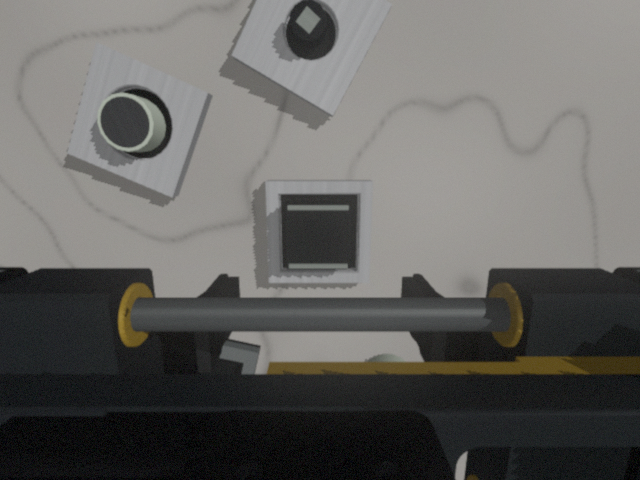

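```bash
python3 -m pendant '[[[-0.152,-0.573,0.02],0.688],[[-0.152,-0.573,0.02],0.688],[[-0.152,-0.573,0.02],0.688],[[-0.152,-0.573,0.02],0.688],[[-0.152,-0.573,0.02],0.688],[[-0.152,-0.573,0.02],0.688],[[-0.152,-0.573,0.02],0.688],[[-0.152,-0.573,0.02],0.688],[[-0.152,-0.573,0.02],0.688],[[-0.152,-0.573,0.02],0.688],[[-0.152,-0.573,0.02],0.688],[[-0.152,-0.573,0.02],0.688],[[-0.152,-0.573,0.02],0.688]]' 0.45
python3 - <<'E'
from h import *
st=arm.get_state();print(st['eef_pos'],st['opening']*87,st['joint_pos'].round(2))
im=capture('wrist'); cv2.imwrite('pics/w13.png',im[:,:,::-1])
M=R.from_rotvec(st['ee_rot']).as_matrix();print(np.degrees(np.arctan2(M[1,1],M[0,1])))
np.save('w13.npy',np.r_[st['eef_pos'],st['ee_rot']])
hsv=cv2.cvtColor(im,cv2.COLOR_RGB2HSV);m=cv2.inRange(hsv,(3,90,40),(18,255,255))
for c in cv2.findContours(m,cv2.RETR_EXTERNAL,cv2.CHAIN_APPROX_NONE)[0]:
    if cv2.contourArea(c)>300:
        r=cv2.minAreaRect(c);b=cv2.boxPoints(r);W=p2w('wrist',b,0.02,st)
        print(np.round(r,1) if 0 else r[0],b.round(0).tolist(),p2w('wrist',r[0],.02,st)[0].round(4),[round(np.degrees(np.arctan2(*(W[i+1]-W[i])[[1,0]])),1) for i in (0,1)],[round(np.linalg.norm(W[i+1]-W[i]),4) for i in (0,1)])
E
```

```text
clock: 27.02
eef_pos: [0.4503, -0.3671, 0.1768]
ee_rot: [-0.883, -3.014, -0.002]
wrist_force: [0.8, -0.1, -0.7]
opening: 0.554
[ 0.45026532 -0.36705617  0.1767676 ] 48.217140612592175 [-0.08  0.26  0.84  1.71 -0.2   1.26  1.81]
57.35343700469882
(123.86205291748047, 257.7757263183594) [[39.0, 258.0], [202.0, 224.0], [209.0, 258.0], [45.0, 291.0]] [ 0.3731 -0.5348  0.02  ] [np.float64(68.9), np.float64(-25.7)] [np.float64(0.1575), np.float64(0.0316)]
(316.90838623046875, 230.44276428222656) [[305.0, 173.0], [328.0, 173.0], [329.0, 288.0], [306.0, 288.0]] [ 0.4478 -0.3702  0.02  ] [np.float64(58.1), np.float64(-31.6)] [np.float64(0.02), np.float64(0.1069)]
(564.1532592773438, 206.8968048095703) [[467.0, 227.0], [559.0, 108.0], [661.0, 187.0], [569.0, 306.0]] [ 0.5489 -0.1724  0.02  ] [np.float64(114.0), np.float64(24.4)] [np.float64(0.1213), np.float64(0.1199)]
(273.44329833984375, 63.73136520385742) [[231.0, 78.0], [306.0, 32.0], [316.0, 50.0], [241.0, 95.0]] [ 0.3121 -0.325   0.02  ] [np.float64(85.8), np.float64(1.0)] [np.float64(0.0706), np.float64(0.0153)]
```

View pics/w13.png

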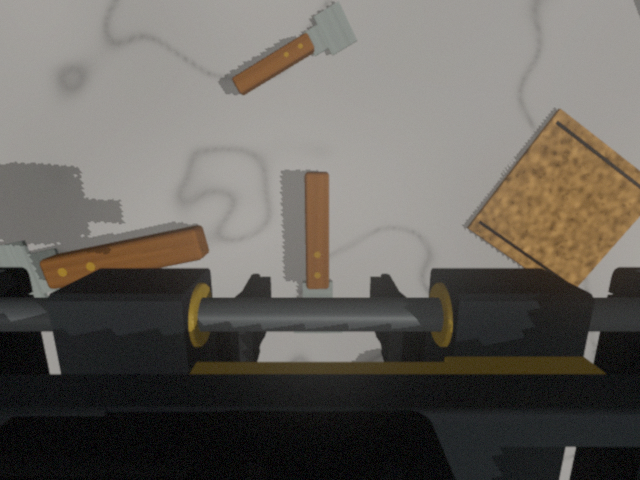

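```bash
python3 -m pendant '[[[-0.001,-0.001,-0.06],0.005],[[-0.001,-0.001,-0.12],0.005],[[-0.001,-0.001,-0.155],0.005],[[-0.001,-0.001,-0.168],0.005],[[-0.001,-0.001,-0.168],0.005],[[-0.001,-0.001,-0.168],0.005]]' 0.45 45
python3 - <<'E'
from h import *
st=arm.get_state();print(st['eef_pos'])
im=capture('wrist'); cv2.imwrite('pics/w14.png',im[:,:,::-1])
E
```

```text
clock: 27.82
eef_pos: [0.4498, -0.3709, 0.0114]
ee_rot: [0.878, 3.013, -0.001]
wrist_force: [0.5, 0.6, -0.1]
opening: 0.55
[ 0.44984235 -0.37091757  0.01139584]
```

View pics/w14.png

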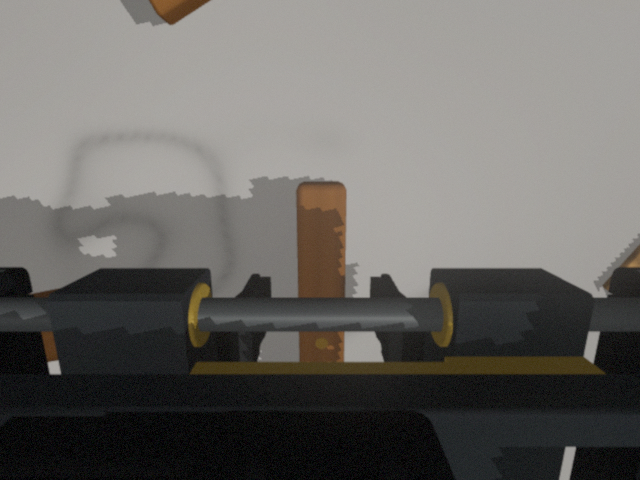

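```bash
python3 -m pendant '[[[0,0.0005,-0.004],0],[[0,0.0005,-0.004],0],[[0,0.0005,-0.004],0]]' 0.45 45
python3 -m pendant '[[[0,0,0],0],[[0,0,0],0],[[0,0,0],0],[[0,0,0],0],[[0,0,0],0],[[0,0,0],0],[[0,0,0],0]]' 1 45
python3 - <<'E'
from h import *
st=arm.get_state();print(st['eef_pos'],st['opening']*87,st['wrist_force'])
im=capture('wrist'); cv2.imwrite('pics/w15.png',im[:,:,::-1])
M=R.from_rotvec(st['ee_rot']).as_matrix();print(np.degrees(np.arctan2(M[1,1],M[0,1])))
hsv=cv2.cvtColor(im,cv2.COLOR_RGB2HSV);m=cv2.inRange(hsv,(3,90,40),(18,255,255))
c=[np.where(m[:295,col])[0].min() for col in range(310,332)];print(c)
e=p2w('wrist',(320,np.median(c)),.018,st)[0];print(e,(e-st['eef_pos'])@M)
E
```

```text
clock: 28.25
eef_pos: [0.4486, -0.3697, 0.0057]
ee_rot: [0.88, 3.016, 0.0]
wrist_force: [0.3, -0.6, -0.1]
opening: 0.55
clock: 29.12
eef_pos: [0.4485, -0.3696, 0.0056]
ee_rot: [0.88, 3.016, 0.0]
wrist_force: [0.4, -0.6, -0.4]
opening: 0.246
[ 0.44847743 -0.36963844  0.00555971] 21.41411407866759 [ 0.37823427 -0.58482595 -0.35253142]
57.46927988880292
[np.int64(189), np.int64(189), np.int64(189), np.int64(189), np.int64(189), np.int64(189), np.int64(189), np.int64(189), np.int64(189), np.int64(189), np.int64(189), np.int64(190), np.int64(190), np.int64(189), np.int64(189), np.int64(188), np.int64(190), np.int64(189), np.int64(189), np.int64(189), np.int64(190), np.int64(189)]
[ 0.40373154 -0.34234723  0.018     ] [ 0.05240132 -0.00105204 -0.01244029]
```

```bash
python3 -m pendant '[[[0,0,0.02],0],[[0,0,0.06],0],[[0,0,0.1],0],[[0,0,0.1],0],[[0,0,0.1],0]]'
python3 - <<'E'
from h import *
st=arm.get_state();print(st['eef_pos'],st['opening']*87,st['wrist_force'],st['ft_torque'])
im=capture('side'); cv2.imwrite('pics/s16.png',cv2.resize(im[230:430,180:420,::-1],None,fx=3,fy=3))
E
```

```text
clock: 29.8
eef_pos: [0.4484, -0.3693, 0.1058]
ee_rot: [0.88, 3.016, 0.001]
wrist_force: [0.0, -0.5, -1.4]
opening: 0.252
[ 0.4483861  -0.36931536  0.1058111 ] 21.935309662265986 [ 0.02256742 -0.53146862 -1.36840057] [-0.02180806  0.03394221  0.04816183]
```

View pics/s16.png

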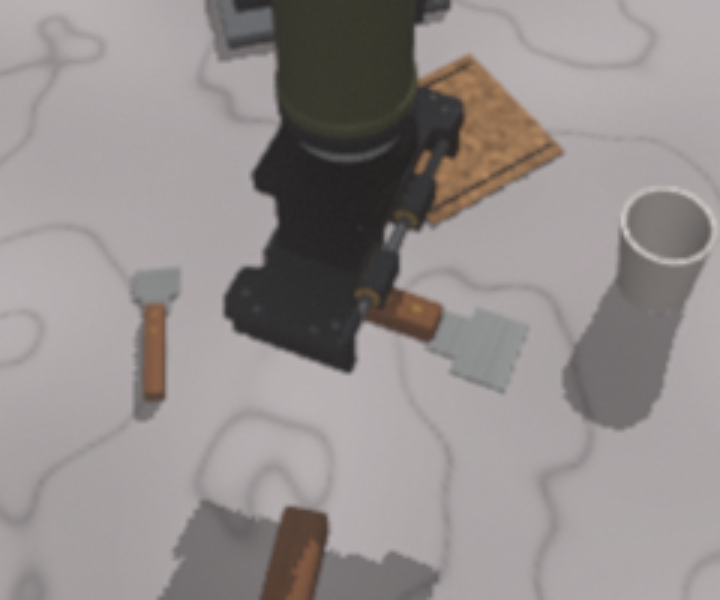

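```bash
python3 -m pendant '[[[0.009,0.388,0],0.66],[[0.009,0.388,0],0.66],[[0.009,0.388,0],0.66],[[0.009,0.388,0],0.66],[[0.009,0.388,0],0.66],[[0.009,0.388,0],0.66],[[0.009,0.388,0],0.66],[[0.009,0.388,0],0.66],[[0.009,0.388,-0.03],0.66],[[0.009,0.388,-0.05],0.66],[[0.009,0.388,-0.05],0.66],[[0.009,0.388,-0.05],0.66]]'
python3 - <<'E'
from h import *
st=arm.get_state();print(st['eef_pos'],st['opening']*87,st['wrist_force'])
M=R.from_rotvec(st['ee_rot']).as_matrix();print(np.degrees(np.arctan2(M[1,1],M[0,1]))-90)
im=capture('wrist'); cv2.imwrite('pics/w17.png',im[:,:,::-1])
im=capture('top'); cv2.imwrite('pics/t17.png',cv2.resize(im[170:310,200:320,::-1],None,fx=4,fy=4,interpolation=cv2.INTER_CUBIC))
E
```

```text
clock: 31.35
eef_pos: [0.4579, 0.017, 0.0561]
ee_rot: [-0.141, 3.138, -0.0]
wrist_force: [-0.1, -0.1, -0.6]
opening: 0.248
[0.45794117 0.01699229 0.05611778] 21.57995570248047 [-0.12044036 -0.09523012 -0.63526979]
5.153903615790071
```

View pics/w17.png

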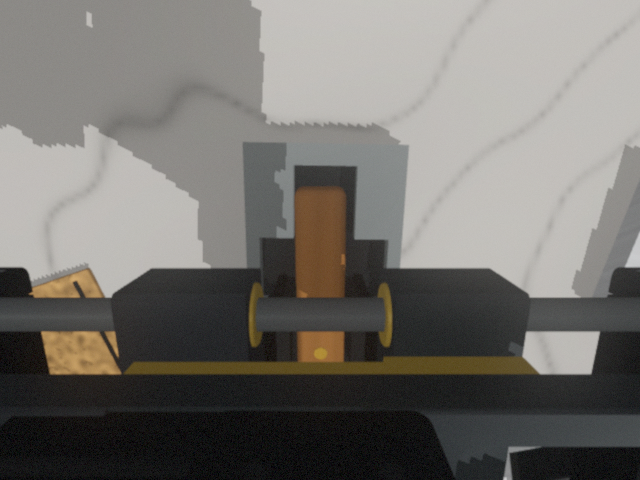

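View pics/t17.png

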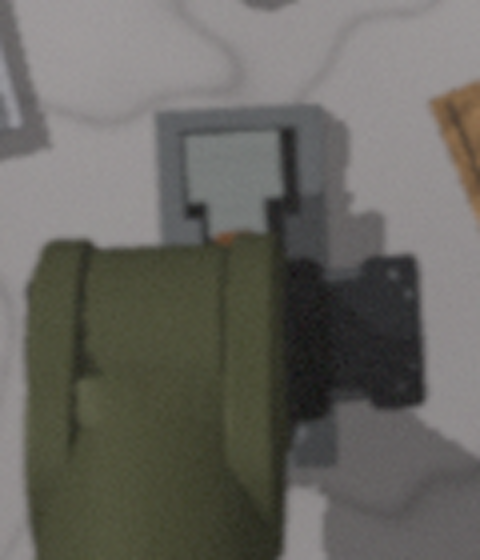

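Run:
```python
from h import *
st=arm.get_state();M=R.from_rotvec(st['ee_rot']).as_matrix();print(st['eef_pos'])
T=lambda p,z:((p2w('wrist',p,z,st)-st['eef_pos'])@M*1000).round(1)
print('tray corners tool',T([(243,142),(408,146),(243,200),(406,200)],.014))
print('pocket end rim',T([(294,166.5),(356,166.5)],.014))
print('handle end',T([(296,187),(346,187)],st['eef_pos'][2]+.013))
# top: pocket & blade
k=lambda x,y:(200+(x+.5)/4-.5,170+(y+.5)/4-.5)
print('pred',(w2p('top',[(0.4852,.0211,.014)])-[200,170])*4)
print('blade',p2w('top',[k(186,136),k(280,132),k(184,198),k(282,198)],.055).round(4))
print('pocket',p2w('top',[k(180,132),k(297,128),k(299,212)],.014).round(4))
c,s=np.cos(np.radians(5.35)),np.sin(np.radians(5.35))
for x,y in [(88.5,32),(88.5,-32),(38.5,-32),(-88.5,18),(-88.5,-18)]: print(x,y,.4852+(x*c-y*s)/1e3,.0211+(x*s+y*c)/1e3)
```

```text
[0.45833897 0.01776429 0.05651086]
tray corners tool [[ 73.8 -43.1  42.4]
 [ 71.7  47.4  42.4]
 [ 42.  -44.8  42.4]
 [ 42.1  48.   42.4]]
pocket end rim [[ 60.7 -15.4  42.4]
 [ 60.7  19.1  42.4]]
handle end [[ 53.9 -10.7 -13.1]
 [ 53.9   9.8 -13.1]]
pred [[243.01796393 285.97884306]]
blade [[ 0.565   0.0513  0.055 ]
 [ 0.5684  0.0013  0.055 ]
 [ 0.5318  0.0514  0.055 ]
 [ 0.5332 -0.0007  0.055 ]]
pocket [[ 0.5701  0.059   0.014 ]
 [ 0.5741 -0.0054  0.014 ]
 [ 0.5276 -0.0078  0.014 ]]
88.5 32 0.5703308048315184 0.06121229323708532
88.5 -32 0.5762981319281905 -0.002508904235351779
38.5 -32 0.5265159464028489 -0.007170878529626792
-88.5 18 0.3954072208742066 0.03076989228825617
-88.5 -18 0.3987638423660846 -0.005073281289989701
```

```bash
python3 -m pendant '[[[0,0.0015,-0.02],0.003],[[0,0.0015,-0.03],0.003],[[0,0.0015,-0.036],0.003],[[0,0.0015,-0.04],0.003],[[0,0.0015,-0.043],0.003],[[0,0.0015,-0.043],0.003],[[0,0.0015,-0.043],0.003]]'
python3 - <<'E'
from h import *
st=arm.get_state();print(st['eef_pos'],st['wrist_force'])
im=capture('wrist'); cv2.imwrite('pics/w18.png',im[:,:,::-1])
im=capture('side'); cv2.imwrite('pics/s18.png',cv2.resize(im[180:280,230:370,::-1],None,fx=5,fy=5))
E
```

```text
clock: 32.33
eef_pos: [0.4577, 0.0199, 0.0128]
ee_rot: [-0.149, 3.138, 0.0]
wrist_force: [-0.6, 0.1, -1.5]
opening: 0.248
[0.45769161 0.01988076 0.01279443] [-0.57561151  0.08090464 -1.49573636]
```

View pics/w18.png

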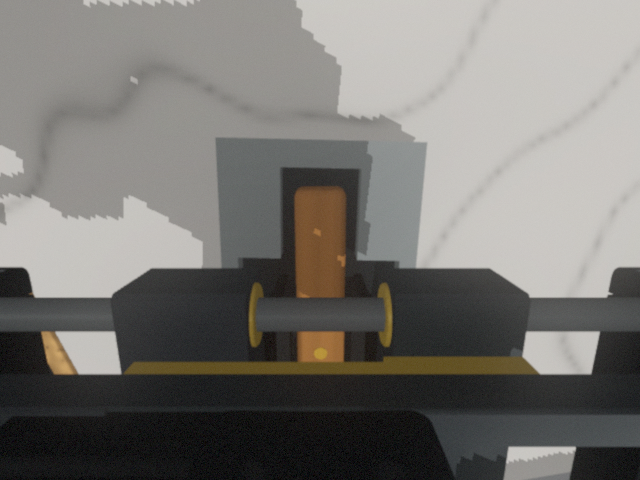

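View pics/s18.png

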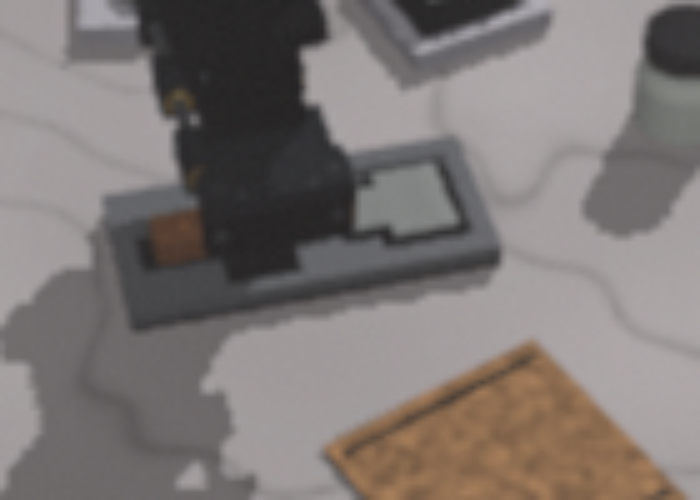

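```bash
python3 -m pendant '[[[0,0,-0.0015],0],[[0,0,-0.0025],0],[[0,0,-0.003],0],[[0,0,-0.003],0]]'
```

```text
clock: 32.92
eef_pos: [0.4575, 0.0198, 0.0096]
ee_rot: [-0.149, 3.138, 0.0]
wrist_force: [-0.7, -0.3, -0.4]
opening: 0.247
```

```bash
python3 -m pendant '[[[0,0,0],0],[[0,0,0],0],[[0,0,0],0],[[0,0,0],0]]' 0.6
python3 -m pendant '[[[0,0,0.01],0],[[0,0,0.04],0],[[0,0,0.1],0],[[0,0,0.16],0],[[0,0,0.16],0],[[0,-0.22,0.16],0],[[0,-0.22,0.16],0],[[0,-0.22,0.16],0],[[0,-0.22,0.16],0],[[0,-0.22,0.16],0]]'
python3 - <<'E'
from h import *
st=arm.get_state();print(st['eef_pos'],st['opening']*87,st['wrist_force'])
for n in ('top','side'): cv2.imwrite(f'pics/{n}19.png',capture(n)[:,:,::-1])
im=cv2.imread('pics/side19.png'); cv2.imwrite('pics/s19.png',cv2.resize(im[130:290,220:400],None,fx=4,fy=3.75,interpolation=cv2.INTER_CUBIC))
im=cv2.imread('pics/top19.png'); cv2.imwrite('pics/t19.png',cv2.resize(im[120:300,70:300],None,fx=3.3,fy=3.3,interpolation=cv2.INTER_CUBIC))
E
```

```text
clock: 33.42
eef_pos: [0.4576, 0.0199, 0.0096]
ee_rot: [-0.15, 3.138, 0.0]
wrist_force: [0.5, 0.5, 0.2]
opening: 0.393
clock: 34.67
eef_pos: [0.4562, -0.2032, 0.1692]
ee_rot: [0.14, -3.137, 0.001]
wrist_force: [-0.2, 0.3, -0.5]
opening: 0.399
[ 0.45615559 -0.20320838  0.16923039] 34.715597326025446 [-0.18617226  0.29943106 -0.50429837]
```

View pics/s19.png

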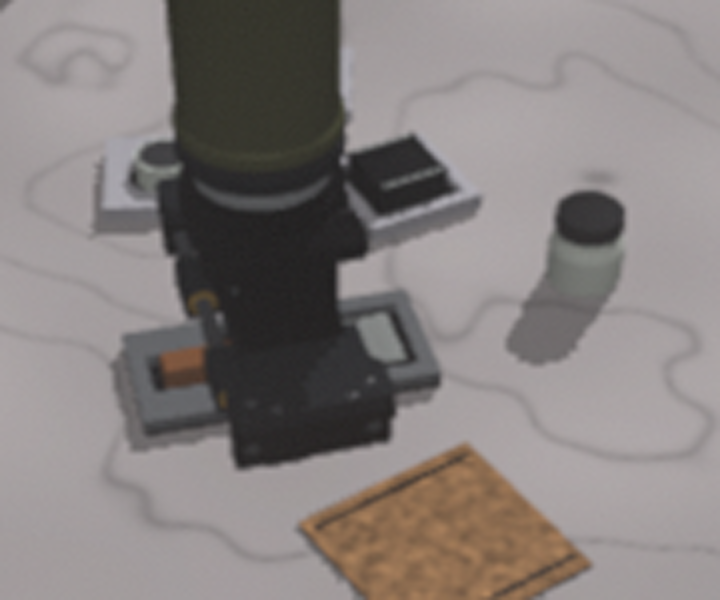

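View pics/t19.png

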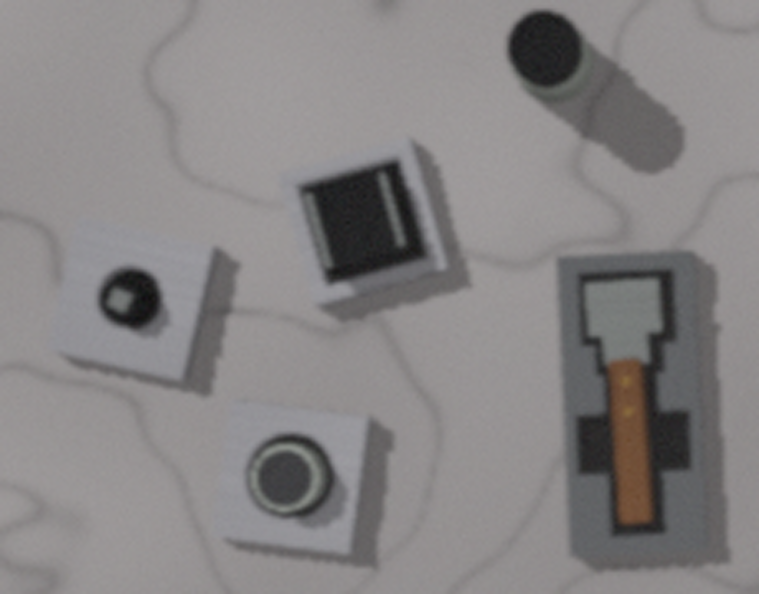

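View pics/top19.png

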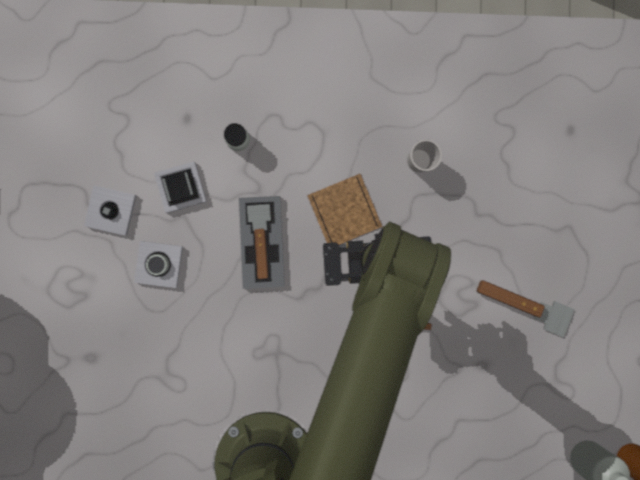

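```bash
python3 -m pendant '[[[0,-0.18,0.05],0],[[0,-0.18,0.05],0],[[0,-0.18,0.05],0],[[0,-0.18,0.05],0],[[0,-0.18,0.05],0],[[0,-0.18,0.05],0]]'
python3 - <<'E'
from h import *
im=capture('side')[:,:,::-1]; cv2.imwrite('pics/s20.png',cv2.resize(im[130:260,220:400],None,fx=4.4,fy=4.4,interpolation=cv2.INTER_CUBIC))
E
```

```text
clock: 35.52
eef_pos: [0.4585, -0.3774, 0.2189]
ee_rot: [0.155, -3.138, -0.004]
wrist_force: [-0.2, 0.0, 0.2]
opening: 0.402
```

View pics/s20.png

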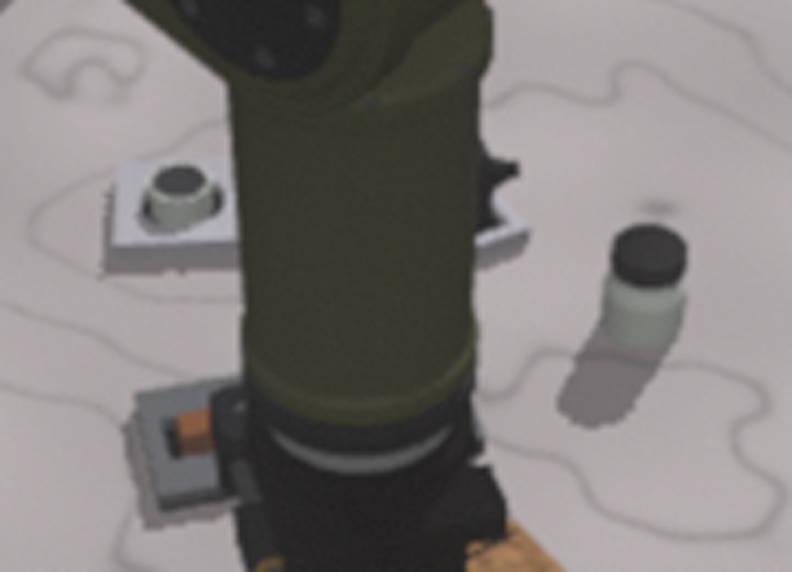

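```bash
python3 -m pendant '[[[0,0.75,0.03],0],[[0,0.75,0.03],0],[[0,0.75,0.03],0],[[0,0.75,0.03],0],[[0,0.75,0.03],0],[[0,0.75,0.03],0],[[0,0.75,0.03],0],[[0,0.75,0.03],0],[[0,0.75,0.03],0],[[0,0.75,0.03],0],[[0,0.75,0.03],0],[[0,0.75,0.03],0],[[0,0.75,0.03],0],[[0,0.75,0.03],0],[[0,0.75,0.03],0]]'
python3 - <<'E'
from h import *
im=capture('side')[:,:,::-1]; cv2.imwrite('pics/s21.png',cv2.resize(im[130:260,220:400],None,fx=4.4,fy=4.4,interpolation=cv2.INTER_CUBIC))
cv2.imwrite('pics/s21f.png',im)
E
```

```text
clock: 37.45
eef_pos: [0.4578, 0.3682, 0.2499]
ee_rot: [-0.147, 3.138, -0.0]
wrist_force: [0.2, -0.6, -0.7]
opening: 0.398
```

View pics/s21.png

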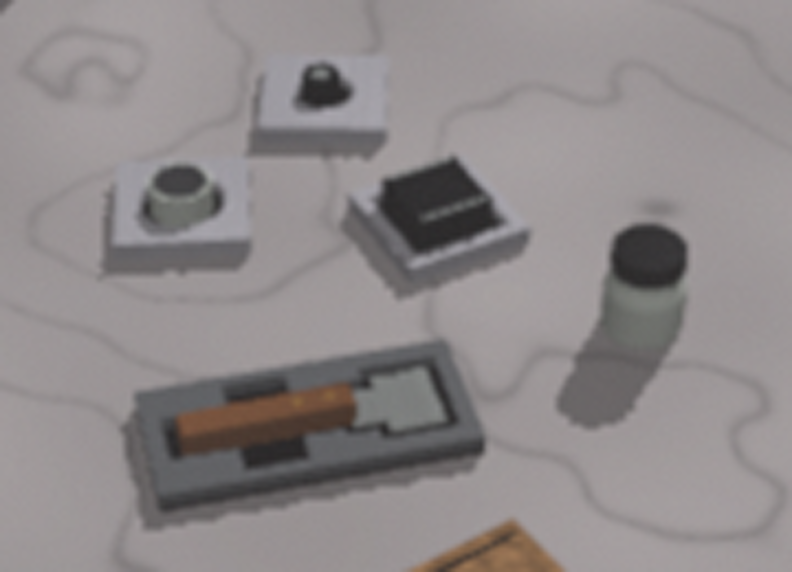

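View pics/s21f.png

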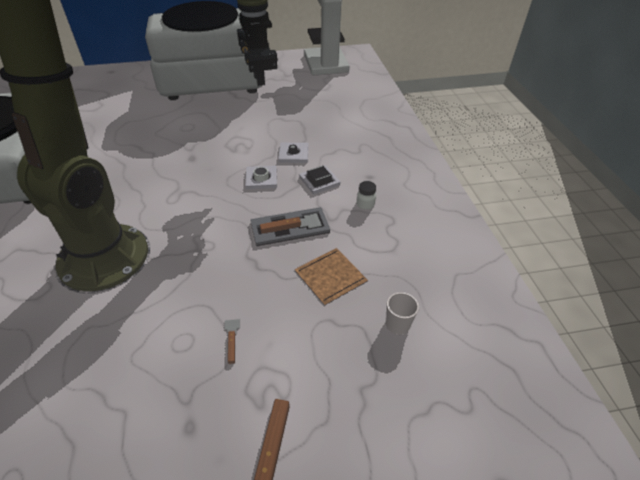

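Run:
```python
from cell import arm
print(arm.job_done())
```

```text
the job is handed in; nothing more can be done
None
```

The job is handed in at about 37 s of the 120 s allowed. All three specimens are in their aluminium blocks and the scraper is in the grey tray.

- **Stack:** I took it apart from the top down: the small puck, then the round puck, then the square block. Each one stayed upright throughout. I lowered each to the floor of its recess before releasing it.
- **Scraper:** Last, I laid the middle-sized scraper (110 mm handle) in its pocket, blade towards the wide end.
- **Last checks:** The final top and side pictures show every specimen polished face up and flat in its matching recess. The scraper lies flat in the pocket with the blade inside the outline. The jar, the cup and the other two scrapers are where they started, and the gripper is clear of everything.
- **Forces:** The readings I took at the wrist stayed below about 3 N.
- **Disagreements:** The wrist and top cameras differed by up to about 3 mm on the scraper's position and 1 to 2 mm on the tray's. I took values in between, and the pocket has 7 mm of play all round. No check failed.

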